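Stand the angle plate back on its foot and push it up to the stop bar

TASK

The aluminium angle plate has been left lying on its thin wall with its thick foot sticking up. Without gripping it or lifting it off the granite, push its foot over so that the plate stands upright on the foot again, then push the standing plate along the granite until the free end of its foot lies flush against the steel stop bar. Leave the reference sphere, the ring gauge and the plug gauge where they stand.

Things in the scene. Friction and masses are not known exactly. Their poses are not given: they have to be found in the camera images.
- angle_plate: Loose L-shaped aluminium plate, 0.5 kg, 80 mm wide along own x. Origin: middle of the outer heel edge. At the start own z is up: the thin wall (10 mm thick, two slots) lies flat from the heel 100 mm along own -y, towards the robot; the foot (18 mm thick, own y -18 to 0, two bores) stands 90 mm high at the heel. Standing on the foot: own y straight down, own z level from heel to toe, wall 100 mm high.
- foot_push (a point): Point on the foot's inner face (the face over the wall), own x = 0, y = -18, z = 75 mm. Pushing here along own +y, roughly towards the bar, rolls the plate about its heel edge; past some 40 degrees of turn it falls by itself onto its foot. A push below about half the foot's height may only slide it.
- wall_push (a point): Point on the wall's outer face, own x = 0, y = -25, z = 0: on the underside at the start; with the plate standing it faces the robot, 25 mm above the granite. Push the standing plate here, low; a hard push higher than about 35 mm may tip it forward over the bar.
- toe_a (a point): One corner of the foot's free end (toe), on the foot's outer face, at the plate's own x = +40, y = 0, z = 90 mm. At the start it is 90 mm high; with the plate standing it is on the granite, the foot is 18 mm high there.
- toe_b (a point): The other such corner, at own x = -40, y = 0, z = 90 mm.
- wall_end (a point): Middle of the free end of the angle plate's wall, at own x = 0, y = -100, z = 5 mm. On the granite at the start, 100 mm high when the plate stands.
- stop_bar: Fixed steel bar beyond the angle plate, 30 mm thick, 300 mm long, 30 mm high, a 4 mm screw head near each end. Origin: middle of the lower edge of its face towards the robot; own x square to that face, away from the robot; own y along the bar. With the plate stood up where it lies, over 20 mm are left between foot and bar; it may lie 15 degrees out of square with the bar.
- ref_sphere: Bystander, loose: white ball of 25 mm diameter on a thin dark stem with a round base of 52 mm diameter, 80 mm tall in all. Origin at the centre of its underside.
- ring_gauge: Bystander, loose: steel ring lying flat, 64 mm outer and 36 mm inner diameter, 22 mm high. Origin at the centre of its underside.
- plug_gauge: Bystander, loose: steel plug standing on end, 32 mm diameter at the foot, with a thinner handle, 75 mm tall. Origin at the centre of its underside.
There are look-alikes about, which are no part of the job. Several things have the shape of the angle_plate; the one meant has the colours described above.

How it is judged (in metres and radians):
On the way, in this order (a step that is already met when the one before it is completed fails the run):
1. the angle plate stands upright on its foot (angle between angle_plate's own y axis and vertical above 3.08 rad and linear speed of angle_plate below 0.01 m/s and angular speed of angle_plate below 0.05 rad/s), for 0.2 s.
2. the standing plate's foot is flush against the stop bar (angle between angle_plate's own y axis and vertical above 3.08 rad and x of toe_a in the frame of stop_bar between -0.003 and 0.003 m and x of toe_b in the frame of stop_bar between -0.003 and 0.003 m and y of angle_plate in the frame of stop_bar between -0.12 and 0.12 m), for 0.2 s.
At the end, for the whole second after the job is handed in: The angle plate stands at rest on its foot (own y within 3.5 degrees of straight down), both corners of the foot's free end within 3 mm of the stop bar's face, its heel within 120 mm of the bar's middle along the bar (all of step 2 and linear speed of angle_plate below 0.01 m/s and angular speed of angle_plate below 0.05 rad/s); the robot touches nothing.
It fails at once if the angle plate is lifted (its heel edge more than 20 mm above the granite) (height (world z) of angle_plate above 0.02 m).
It fails at once if the angle plate is gripped (the space between the finger pads is around its foot or wall) ((x of the grasp point in the frame of angle_plate between -0.038 and 0.038 m and y of the grasp point in the frame of angle_plate between -0.015 and -0.003 m and z of the grasp point in the frame of angle_plate between 0.003 and 0.087 m) or (x of the grasp point in the frame of angle_plate between -0.038 and 0.038 m and y of the grasp point in the frame of angle_plate between -0.097 and -0.003 m and z of the grasp point in the frame of angle_plate between 0.003 and 0.007 m)).
It fails at once if the reference sphere is moved more than 15 mm, or tipped (distance of ref_sphere from where it was at the start of the episode above 0.015 m or angle between ref_sphere's own z axis and vertical above 0.35 rad).
It fails at once if the ring gauge is moved more than 15 mm, or tipped (distance of ring_gauge from where it was at the start of the episode above 0.015 m or angle between ring_gauge's own z axis and vertical above 0.35 rad).
It fails at once if the plug gauge is moved more than 15 mm, or tipped (distance of plug_gauge from where it was at the start of the episode above 0.015 m or angle between plug_gauge's own z axis and vertical above 0.35 rad).
It also fails if it takes over 51 s, if anything falls off the work surface, if the arm or the gripper's body presses on something with over 40 N, if the wrist force passes 120 N, or if a joint passes its speed limit or range.

ROBOT

A 7-joint arm with a two-finger parallel gripper is mounted at the origin on the work surface. World frame = base frame: x ahead of the robot, y to its left, z up, the work surface at z = 0. Lengths are in m, angles in degrees, forces in N, time in s.
With the tool pointing down it reaches from about 0.4 to 0.9 m from the base axis. Payload 5.6 kg.
Tool frame: the origin (TCP) lies at the very end of the fingers, on their centre line; the grasp point (between the pads) lies robot.grasp_offset behind it (robot.grasp_offset is the distance from the TCP to the grasp point, in m); x points along the fingers, z is the direction in which the jaws open and shut, and the axes are right-handed (so a half turn about x gives the same grasp; the last joint's range is limited). The gripper opens to 92 mm and grips with 3 to 60 N. Pads are 20 mm wide; open, the fingers measure 128 mm over their backs; the gripper's body (75 mm by 189 mm) begins 69 mm behind the grasp point.
Start: joints at [-66.349, 26.786, -0.665, 91.828, 0.344, 61.387, -3.226], TCP at [0.286, 0.584, 0.183] pointing down, gripper open.
Joint ranges: [-144.91, 144.91], [-17.63, 115.5], [-89.93, 88.59], [15.96, 139.68], [-74.01, 254.01], [8.47, 105.57], [-167.45, 167.45]. Speed limits (degrees/s): [147.25, 147.25, 180, 180, 180, 180, 180].

INTERFACE

Orientations are given as a 3x3 rotation matrix whose columns are the frame's x, y, z axes.
In Python, from cell import robot gives the robot as it stands. The module is installed in compiled form; this text tells all that it offers.
- The arm moves only by the tool send_rows, never from a script. Its argument "motion" is a list of rows, each an object of numbers: "tx", "ty", "tz": the shift along the tool's x, y, z in units of 25 mm (1.0 is 25 mm); "twist": the turn about the tool's x in units of 10 degrees (1.0 is 10 degrees). In form: [{"tx": .., "ty": .., "tz": .., "twist": ..}, ...]. A call has 1 to 8 rows; each row is the pose to reach, as a shift and turn from the pose measured when the call began, along the tool's axes at that moment; what a row does not reach only later rows make up. A row lasts 1/8 s, in which the tool goes at most 62.5 mm and 10.7 degrees, less where a joint would pass 70% of its speed; a pose out of reach is approached as far as the arm can. A call with a gripper value outside its range is refused whole. "jaw" is the opening, from 0 (shut) to 1 (fully open), set as the call begins (left out, the last holds). The fingers move at their own pace and stop on an object; "grip_force" is the grip in N (left out, the last holds). Time passes only in rows, so rows that repeat a pose let the fingers close. It gives the time, the measured TCP pose, the force and the opening at its end, in the units of the state.
- robot.get_obs(): the state, without advancing time (a new reading comes with each control period).
- robot.capture(name): name is "scene" or "side" or "wrist"; returns a dict with "img" (480x640x3 uint8, red, green, blue), "range_z" (480x640 float32, m along the optical axis (not along the pixel's ray), 0 where there is no reading), "fovy" (degrees; the focal length in pixels is half the picture's height over the tangent of half this angle, whatever the lens; pixels are square), "cx", "cy" (the principal point, pixels), "R" (3x3) and "t" (3): a world point X has camera coordinates R X + t; the wrist camera has in their place "T_tool_cam" (4x4, takes a point from camera to tool coordinates, whose origin is the TCP and whose axes are the tool frame's). Camera axes: x right, y down, z forward; pixel columns grow to the right and rows downward; lengths in m; the calibration is good to about 2 mm. A picture is of the moment at which its call begins: read the wrist's pose just before it.
- robot.close_job(): hands the job in, once; it reports no verdict.
The state is a dict: "time_s": time; "qpos": joint angles; "qvel": joint speeds; "joint_torque": joint torques, N m; "eef_pos": TCP position; "ee_rot": TCP orientation; "ft_force": force on the tool from outside, world axes, zero at the start; "ft_torque": the same for the moment, N m; "width": opening from 0.0 (shut) to 1.0 (fully open).
Only numpy, scipy, OpenCV 4.12 (cv2) and the standard library are available. Lean on these libraries where they do the work, as an engineer would, in place of code of your own. Each camera call takes 0.05 s, during which the arm holds its last target.

## Working session

There is one attempt and no reset: what is moved stays moved. The work goes in short steps, Python scripts to look and compute and a tool call to move; the robot and the scene stay as the last step left them, time stands still between calls to the robot, and variables do not carry over. Pictures are saved under pics/ and viewed, and the job is handed in when it is done.

Besides the shell and the picture viewer there is one more tool, called after "Emit:" as name([rows], argument=value, ...), one row to a line, values as JSON. send_rows: Moves the arm, as the interface text tells. Its arguments: {"type":"object","properties":{"motion":{"type":"array"},"jaw":{"type":"number"},"grip_force":{"type":"number"}},"required":["motion"]}

```bash
mkdir -p pics
python3 - <<'E'
from cell import robot
import cv2, numpy as np
o=robot.get_obs(); print(o['time_s'],o['eef_pos'],o['ee_rot'],robot.grasp_offset)
for n in('scene','side'):
    c=robot.capture(n); cv2.imwrite(f'pics/{n}0.png',c['img'][:,:,::-1]); print(n,c['fovy'],c['cx'],c['cy'],c['R'],c['t'],(c['range_z']>0).mean())
    np.savez(f'{n}0.npz',**c)
E
```

```text
0.0 [0.28589927 0.58304263 0.18244761] [[-6.84692607e-04 -8.97871096e-01  4.40257909e-01]
 [-1.60666308e-03  4.40258432e-01  8.97869663e-01]
 [-9.99998475e-01 -9.25814076e-05 -1.74401803e-03]] 0.0187
scene 42.13330913116843 315.8523142174357 248.49529220691235 [[ 0.13273796  0.99103818  0.01496559]
 [ 0.7364978  -0.08851823 -0.67062322]
 [-0.66328849  0.10003928 -0.74164717]] [-0.09827196 -0.36087455  1.42727024] 0.9960709635416667
side 56.167616314947644 316.61694346872275 236.3583838128262 [[ 0.80116133 -0.59828213 -0.01410748]
 [-0.35074352 -0.45032034 -0.82109109]
 [ 0.48489124  0.66277454 -0.57062282]] [-0.41629141  0.27972164  0.54035145] 0.995908203125
```

View pics/scene0.png

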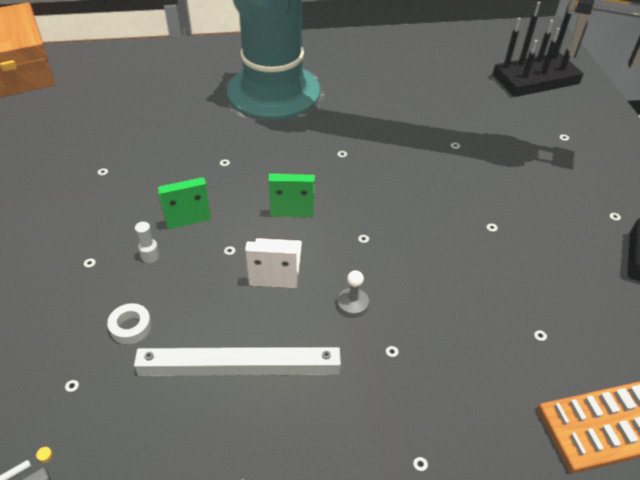

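View pics/side0.png

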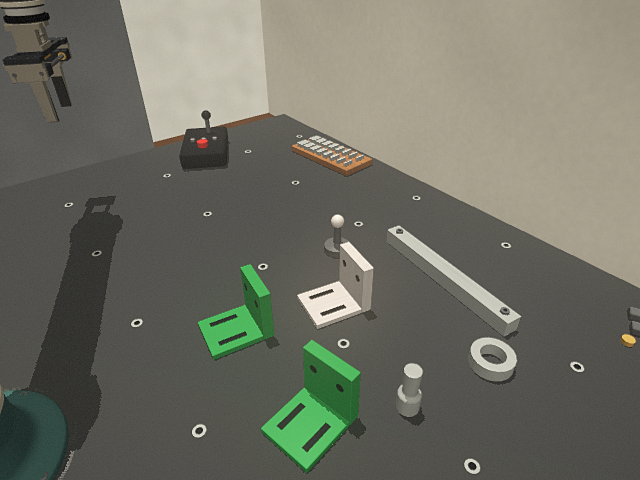

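The scene view shows the aluminium plate at about (275,262) and the bar from (137,362) to (340,362). The sphere is at (354,295), the ring at (129,323) and the plug at (148,243). The green plates are decoys. Next I'll measure these.

```bash
cat > h.py <<'E'
import numpy as np, cv2
def cloud(c):
    h=480; f=h/2/np.tan(np.radians(float(c['fovy']))/2)
    z=c['range_z'].astype(float); v,u=np.mgrid[0:480,0:640]
    P=np.stack([(u-c['cx'])/f*z,(v-c['cy'])/f*z,z],-1)
    return (P-c['t'])@c['R']   # R^T (P-t)
def proj(c,X):
    f=240/np.tan(np.radians(float(c['fovy']))/2); p=c['R']@np.array(X)+c['t']; return p[:2]/p[2]*f+[c['cx'],c['cy']]
def rect(P):
    r=cv2.minAreaRect((P[:,:2]*1000).astype(np.float32)); return r, cv2.boxPoints(r).round(1).tolist()
E
python3 - <<'E'
from h import *
for n in('scene','side'):
    c=np.load(f'{n}0.npz'); W=cloud(c); 
    X,Y,Z=W[...,0],W[...,1],W[...,2]
    img=c['img'].astype(int); sat=img.max(2)-img.min(2)
    m=(Z>0.008)&(Z<0.2)&(X>0.25)&(X<1.0)&(abs(Y)<0.4)
    k,l,s,ce=cv2.connectedComponentsWithStats(m.astype(np.uint8))
    print(n,'ground',np.median(Z[(abs(Z)<.01)]))
    for i in range(1,k):
        if s[i,4]<80: continue
        q=l==i; p=W[q]; print(i,s[i],ce[i].round(),'min',p.min(0).round(3),'max',p.max(0).round(3),'sat',np.median(sat[q]))
        zt=p[:,2].max(); 
        zs=np.percentile(p[:,2],97); t=p[abs(p[:,2]-zs)<0.004]; print('  ztop',zs.round(4),rect(t))
E
```

```text
scene ground -0.00032398066908134716
1 [ 268  174   46   41 1776] [291. 194.] min [ 0.388 -0.041  0.008] max [0.419 0.04  0.094] sat 72.0
  ztop 0.0909 (((402.4454040527344, -0.7557334899902344), (79.49299621582031, 24.502153396606445), 85.36201477050781), [[387.0, -39.400001525878906], [411.3999938964844, -41.400001525878906], [417.8999938964844, 37.900001525878906], [393.3999938964844, 39.900001525878906]])
2 [ 158  177   53   50 1868] [184. 201.] min [ 0.32  -0.246  0.008] max [ 0.42  -0.15   0.094] sat 81.0
  ztop 0.0909 (((399.74249267578125, -190.54177856445312), (23.21600341796875, 79.31513977050781), 12.318300247192383), [[379.8999938964844, -154.3000030517578], [396.8999938964844, -231.8000030517578], [419.5, -226.8000030517578], [402.6000061035156, -149.3000030517578]])
3 [135 222  24  39 590] [146. 242.] min [ 0.465 -0.272  0.008] max [ 0.496 -0.241  0.08 ] sat 7.0
  ztop 0.0762 (((476.9398193359375, -256.79754638671875), (24.44134521484375, 21.518938064575195), 3.8977181911468506), [[464.0, -246.89999389648438], [465.5, -268.3999938964844], [489.8999938964844, -266.700012
[... 4924 characters left out ...]
0.304 -0.249  0.008] max [ 0.417 -0.151  0.092] sat 100.0
  ztop 0.0903 (((399.4147033691406, -191.58114624023438), (19.44639015197754, 80.26446533203125), 11.919095039367676), [[381.6000061035156, -154.3000030517578], [398.20001220703125, -232.89999389648438], [417.20001220703125, -228.8000030517578], [400.6000061035156, -150.3000030517578]])
13 [ 396  363   27   51 1000] [410. 390.] min [ 0.462 -0.274  0.008] max [ 0.493 -0.242  0.077] sat 11.0
  ztop 0.0756 (((477.8097839355469, -257.8168640136719), (23.695693969726562, 22.1768741607666), 44.62118148803711), [[461.6000061035156, -258.20001220703125], [477.20001220703125, -274.0], [494.0, -257.3999938964844], [478.5, -241.60000610351562]])
```

```bash
cat >> h.py <<'E'
def plan(pos,hd):
    from cell import robot
    o=robot.get_obs(); R=np.array(o['ee_rot']); d=R.T@(np.array(pos)-o['eef_pos'])/0.025
    h=np.degrees(np.arctan2(-R[1,1],-R[0,1])); print('t',o['time_s'],'pos',np.round(o['eef_pos'],4),'hd',h.round(2),'F',np.round(o['ft_force'],1),'w',o['width'])
    print('tx ty tz',d.round(2),'twist',round(-(hd-h)/10,3))
E
python3 - <<'E'
from h import *
plan([.529,-.044,.16],-11.4)
E
```

```text
t 0.1 pos [0.286  0.5831 0.1826] hd -26.12 F [0.4 0.4 0. ] w 1.0014890014847557
tx ty tz [  0.93 -19.77 -18.24] twist -1.472
```

Emit:
send_rows([
  {"tx":0.1,"ty":-2,"tz":-1.8,"twist":-0.2},
  {"tx":0.2,"ty":-4,"tz":-3.6,"twist":-0.4},
  {"tx":0.3,"ty":-6,"tz":-5.4,"twist":-0.6},
  {"tx":0.4,"ty":-8,"tz":-7.2,"twist":-0.8},
  {"tx":0.5,"ty":-10,"tz":-9.1,"twist":-1.0},
  {"tx":0.6,"ty":-12,"tz":-11,"twist":-1.2},
  {"tx":0.7,"ty":-14,"tz":-12.8,"twist":-1.4},
  {"tx":0.7,"ty":-15.5,"tz":-14.3,"twist":-1.47},
], jaw=0.4)

```text
time_s: 1.1
eef_pos: [0.4672, 0.1159, 0.1659]
ee_rot: [[-0.001, -0.98, 0.197], [-0.001, 0.197, 0.98], [-1.0, 0.0, -0.001]]
ft_force: [0.9, 0.2, -0.1]
width: 0.399
```

Run:
```python
from h import *
plan([.529,-.044,.16],-11.4)
```

```text
t 1.1 pos [0.4672 0.1159 0.1659] hd -11.37 F [ 0.9  0.2 -0.1] w 0.3987562367304117
tx ty tz [ 0.25 -3.68 -5.78] twist 0.003
```

Emit:
send_rows([
  {"tx":0.1,"ty":-1.2,"tz":-1.9},
  {"tx":0.2,"ty":-2.4,"tz":-3.8},
  {"tx":0.25,"ty":-3.3,"tz":-5.2},
  {"tx":0.25,"ty":-3.68,"tz":-5.78},
  {"tx":0.25,"ty":-3.68,"tz":-5.78},
])

```text
validation failed for argument at $.mo...
```

Run:
```python
from h import *
from cell import robot
plan([.529,-.044,.073],-11.4)
for n in('scene','side'):
    c=robot.capture(n); cv2.imwrite(f'pics/{n}1.png',c['img'][:,:,::-1])
```

```text
t 1.1 pos [0.4672 0.1159 0.1659] hd -11.37 F [ 0.9  0.2 -0.1] w 0.3987562367304117
tx ty tz [ 3.73 -3.69 -5.78] twist 0.003
```

View pics/side1.png

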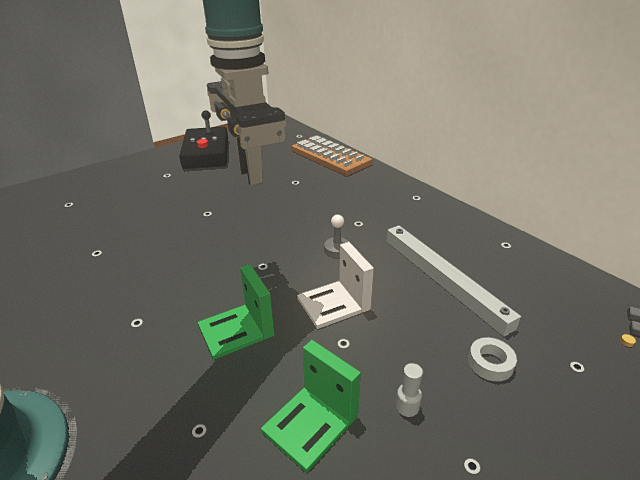

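The call was refused, probably because `twist` was missing. The side view shows the gripper at about (250,130), still short of the plate at (345,285), and nothing has been disturbed.

Emit:
send_rows([
  {"tx":0.1,"ty":-1.2,"tz":-1.9,"twist":0},
  {"tx":0.2,"ty":-2.4,"tz":-3.8,"twist":0},
  {"tx":0.25,"ty":-3.3,"tz":-5.2,"twist":0},
  {"tx":0.25,"ty":-3.68,"tz":-5.78,"twist":0},
  {"tx":0.25,"ty":-3.68,"tz":-5.78,"twist":0},
])

```text
time_s: 1.82
eef_pos: [0.5283, -0.0496, 0.1601]
ee_rot: [[-0.001, -0.978, 0.21], [-0.004, 0.21, 0.978], [-1.0, -0.0, -0.004]]
ft_force: [-0.8, 0.4, -0.8]
width: 0.4
```

Run:
```python
from h import *
from cell import robot
plan([.529,-.044,.073],-11.4)
for n in('scene','side'):
    c=robot.capture(n); cv2.imwrite(f'pics/{n}2.png',c['img'][:,:,::-1])
```

```text
t 1.825 pos [ 0.5283 -0.0496  0.1601] hd -12.1 F [-0.8  0.4 -0.8] w 0.3999707311860421
tx ty tz [3.48 0.02 0.24] twist -0.07
```

View pics/side2.png

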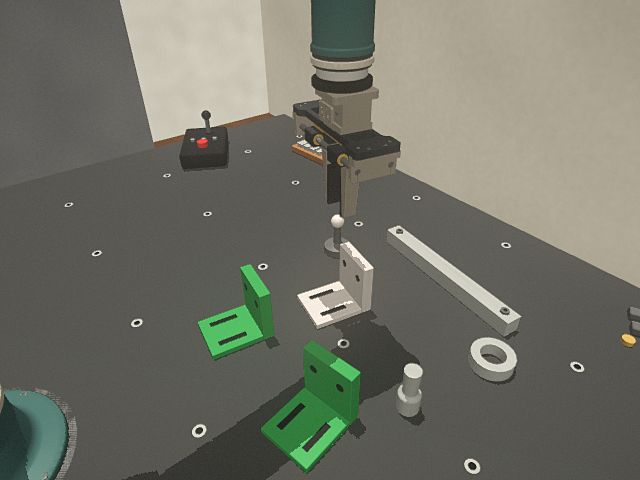

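The gripper is now over the plate's wall, with its fingertips near (345,215), and the plate is undisturbed. I'll lower it to z = 0.073.

Emit:
send_rows([
  {"tx":1,"ty":0,"tz":0.1,"twist":-0.07},
  {"tx":2,"ty":0,"tz":0.2,"twist":-0.07},
  {"tx":3,"ty":0,"tz":0.24,"twist":-0.07},
  {"tx":3.48,"ty":0,"tz":0.24,"twist":-0.07},
  {"tx":3.48,"ty":0,"tz":0.24,"twist":-0.07},
  {"tx":3.48,"ty":0,"tz":0.24,"twist":-0.07},
])

```text
time_s: 2.68
eef_pos: [0.5298, -0.0418, 0.074]
ee_rot: [[0.001, -0.981, 0.194], [-0.003, 0.194, 0.981], [-1.0, -0.001, -0.003]]
ft_force: [-0.0, 0.3, -0.6]
width: 0.398
```

Run:
```python
from h import *
from cell import robot
plan([.529,-.044,.073],-11.4)
for n in('scene','side'):
    c=robot.capture(n); cv2.imwrite(f'pics/{n}3.png',c['img'][:,:,::-1])
```

```text
t 2.675 pos [ 0.5298 -0.0418  0.074 ] hd -11.18 F [-0.   0.3 -0.6] w 0.3978317105313271
tx ty tz [ 0.04  0.01 -0.09] twist 0.022
```

View pics/side3.png

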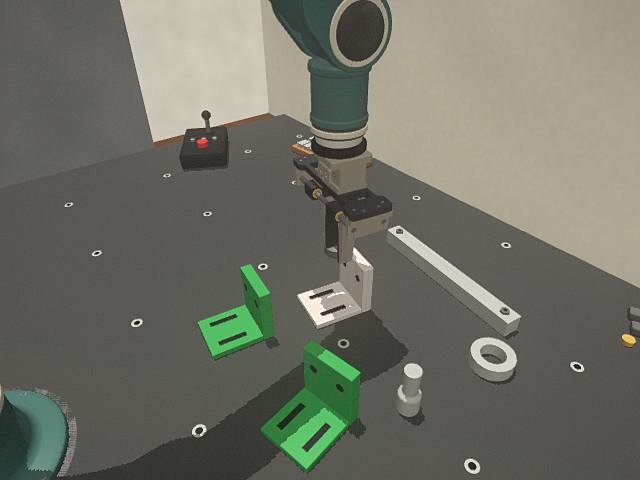

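The fingertips are behind the foot's inner face at about (345,260). I'll push slowly.

Emit:
send_rows([
  {"tx":0,"ty":-0.2,"tz":-0.1,"twist":0},
  {"tx":0,"ty":-0.4,"tz":-0.1,"twist":0},
  {"tx":0,"ty":-0.55,"tz":-0.1,"twist":0},
  {"tx":0,"ty":-0.7,"tz":-0.1,"twist":0},
  {"tx":0,"ty":-0.85,"tz":-0.1,"twist":0},
  {"tx":0,"ty":-1.0,"tz":-0.1,"twist":0},
  {"tx":0,"ty":-1.15,"tz":-0.1,"twist":0},
  {"tx":0,"ty":-1.3,"tz":-0.1,"twist":0},
])

```text
time_s: 3.78
eef_pos: [0.5615, -0.0508, 0.0741]
ee_rot: [[0.001, -0.981, 0.194], [-0.003, 0.194, 0.981], [-1.0, -0.001, -0.003]]
ft_force: [-0.2, 0.4, 0.5]
width: 0.403
```

Run:
```python
from h import *
from cell import robot
plan([.529,-.044,.073],-11.4)
for n in('scene','side'):
    c=robot.capture(n); cv2.imwrite(f'pics/{n}4.png',c['img'][:,:,::-1])
```

```text
t 3.775 pos [ 0.5615 -0.0508  0.0741] hd -11.21 F [-0.2  0.4  0.5] w 0.4029174999295513
tx ty tz [0.04 1.33 0.02] twist 0.019
```

View pics/side4.png

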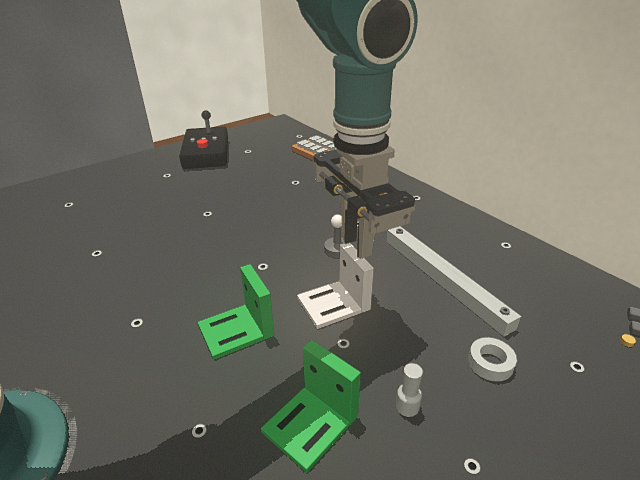

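Run:
```python
import cv2,numpy as np
a=cv2.imread('pics/side4.png')[170:340,270:440]; b=cv2.imread('pics/scene4.png')[170:340,200:370]
cv2.imwrite('pics/z4.png',cv2.resize(np.hstack([a,b]),None,fx=2.3,fy=2.3,interpolation=cv2.INTER_CUBIC))
```

```text
(no output)
```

View pics/z4.png

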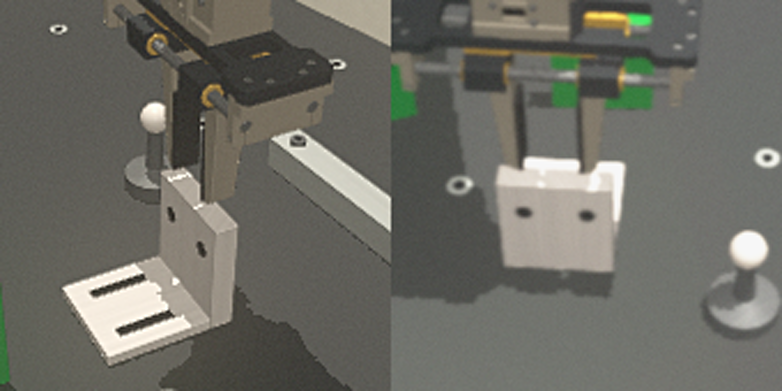

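Run:
```python
from h import *
from cell import robot
plan([.529,-.044,.073],-11.4)
for n in('scene','side'):
    c=robot.capture(n); np.savez(n+'4.npz',**c); W=cloud(c); X,Y,Z=W[...,0],W[...,1],W[...,2]
    m=(X>.45)&(X<.66)&(Y<.045)&(Y>-.14)
    for zz in (.012,.03,.05,.07,.08,.086,.09,.095,.1,.105,.11,.12,.14):
        p=W[m&(abs(Z-zz)<.002)]
        if len(p)>5: print(n,zz,len(p),p.min(0).round(3)[:2],p.max(0).round(3)[:2])
```

```text
t 3.875 pos [ 0.5616 -0.0509  0.0741] hd -11.21 F [-0.6  0.6  0.4] w 0.40143853227586856
tx ty tz [0.04 1.33 0.02] twist 0.019
scene 0.012 136 [ 0.471 -0.09 ] [0.579 0.004]
scene 0.03 76 [ 0.563 -0.089] [ 0.578 -0.011]
scene 0.05 82 [ 0.563 -0.09 ] [ 0.58 -0.01]
scene 0.07 91 [ 0.563 -0.09 ] [ 0.58 -0.01]
scene 0.08 89 [ 0.562 -0.089] [ 0.579 -0.01 ]
scene 0.086 129 [ 0.55 -0.09] [ 0.578 -0.009]
scene 0.09 362 [ 0.546 -0.09 ] [ 0.579 -0.009]
scene 0.105 15 [ 0.554 -0.078] [ 0.576 -0.026]
scene 0.11 34 [ 0.552 -0.082] [ 0.577 -0.021]
scene 0.12 35 [ 0.549 -0.083] [ 0.577 -0.019]
scene 0.14 42 [ 0.554 -0.085] [ 0.579 -0.017]
side 0.012 800 [ 0.467 -0.091] [0.563 0.004]
side 0.03 63 [ 0.547 -0.091] [ 0.564 -0.012]
side 0.05 69 [ 0.546 -0.091] [ 0.562 -0.012]
side 0.07 65 [ 0.547 -0.091] [ 0.563 -0.011]
side 0.08 64 [ 0.547 -0.091] [ 0.562 -0.012]
side 0.086 70 [ 0.546 -0.092] [ 0.563 -0.01 ]
side 0.09 311 [ 0.547 -0.09 ] [ 0.577 -0.011]
side 0.105 16 [ 0.548 -0.078] [ 0.573 -0.024]
side 0.11 46 [ 0.547 -0.083] [ 0.574 -0.019]
side 0.12 55 [ 0.546 -0.084] [ 0.574 -0.02 ]
side 0.14 63 [ 0.545 -0.086] [ 0.576 -0.017]
```

Run:
```python
from h import *
from cell import robot
o=robot.get_obs(); c=robot.capture('wrist'); cv2.imwrite('pics/w4.png',c['img'][:,:,::-1])
np.savez('w4.npz',**c); T=np.array(c['T_tool_cam']); print(T.round(3),o['eef_pos'])
f=240/np.tan(np.radians(float(c['fovy']))/2); z=c['range_z'].astype(float); v,u=np.mgrid[0:480,0:640]
P=np.stack([(u-c['cx'])/f*z,(v-c['cy'])/f*z,z],-1)@T[:3,:3].T+T[:3,3]
W=P@np.array(o['ee_rot']).T+o['eef_pos']; Z=W[...,2]
h,e=np.histogram(Z[z>0],bins=np.arange(-.05,.2,.005)); print([(round(a,3),b) for a,b in zip(e,h) if b>300])
m=(abs(Z-.09)<.006); print(rect(W[m]))
for n in('scene','side'):
    c=np.load(n+'4.npz'); W=cloud(c);X,Y,Z=W[...,0],W[...,1],W[...,2]
    m=(X>.53)&(X<.59)&(Y<.0)&(Y>-.11)
    h,e=np.histogram(Z[m],bins=np.arange(.08,.13,.002)); print(n,[(round(a,3),int(b)) for a,b in zip(e,h)])
```

```text
[[ 0.    -0.298  0.955 -0.202]
 [-0.    -0.955 -0.298  0.085]
 [ 1.    -0.    -0.    -0.   ]
 [ 0.     0.     0.     1.   ]] [ 0.5611553  -0.05082377  0.07405585]
[(np.float64(-0.005), np.int64(15717)), (np.float64(-0.0), np.int64(181980)), (np.float64(0.005), np.int64(2798)), (np.float64(0.01), np.int64(14886)), (np.float64(0.015), np.int64(3952)), (np.float64(0.02), np.int64(4013)), (np.float64(0.025), np.int64(1204)), (np.float64(0.03), np.int64(3452)), (np.float64(0.035), np.int64(880)), (np.float64(0.04), np.int64(823)), (np.float64(0.045), np.int64(874)), (np.float64(0.05), np.int64(864)), (np.float64(0.055), np.int64(733)), (np.float64(0.06), np.int64(712)), (np.float64(0.065), np.int64(894)), (np.float64(0.07), np.int64(987)), (np.float64(0.075), np.int64(1232)), (np.float64(0.08), np.int64(761)), (np.float64(0.085), np.int64(825)), (np.float64(0.09), np.int64(3157)), (np.float64(0.11), np.int64(331)), (np.float64(0.115), np.int64(344)), (np.float64(0.12), np.int64(397)), (np.float64(0.125), np.int64(459)), (np.float64(0.13), np.int64(497)), (np.float64(0.135), np.int64(564))
[... 1129 characters left out ...]
, 19), (np.float64(0.12), 16), (np.float64(0.122), 19), (np.float64(0.124), 17), (np.float64(0.126), 20)]
side [(np.float64(0.08), 33), (np.float64(0.082), 32), (np.float64(0.084), 40), (np.float64(0.086), 30), (np.float64(0.088), 150), (np.float64(0.09), 161), (np.float64(0.092), 1), (np.float64(0.094), 0), (np.float64(0.096), 0), (np.float64(0.098), 0), (np.float64(0.1), 0), (np.float64(0.102), 0), (np.float64(0.104), 8), (np.float64(0.106), 17), (np.float64(0.108), 17), (np.float64(0.11), 29), (np.float64(0.112), 29), (np.float64(0.114), 27), (np.float64(0.116), 27), (np.float64(0.118), 31), (np.float64(0.12), 24), (np.float64(0.122), 37), (np.float64(0.124), 27), (np.float64(0.126), 34)]
```

View pics/w4.png

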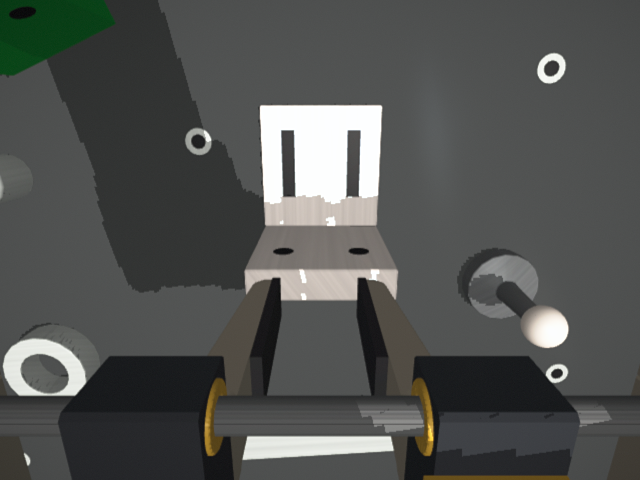

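The fingers really end about 28 mm above the reported TCP, because both camera clouds and the wrist cloud put the tips at z≈0.103. They passed over the foot without touching it. I'll measure the gripper's real outline before going on.

Run:
```python
from h import *
from cell import robot
o=robot.get_obs(); R=np.array(o['ee_rot']);p0=o['eef_pos']
A=[]
for n in('scene','side'):
    c=np.load(n+'4.npz'); W=cloud(c).reshape(-1,3); A.append((W-p0)@R)
c=np.load('w4.npz'); T=c['T_tool_cam']; f=240/np.tan(np.radians(float(c['fovy']))/2); z=c['range_z'].astype(float); v,u=np.mgrid[0:480,0:640]
A.append((np.stack([(u-c['cx'])/f*z,(v-c['cy'])/f*z,z],-1)@T[:3,:3].T+T[:3,3]).reshape(-1,3))
for n,P in zip(('scene','side','wrist'),A):
    P=P[(abs(P[:,1])<.11)&(abs(P[:,2])<.13)&(P[:,0]<-.02)]
    print(n)
    for x in np.arange(-.19,-.02,.01):
        q=P[(P[:,0]>=x)&(P[:,0]<x+.01)]
        if len(q)>4: print(round(x,3),len(q),'y',np.percentile(q[:,1],[1,99]).round(3),'z',np.percentile(q[:,2],[1,99]).round(3),'min|z|',abs(q[:,2]).min().round(3))
```

```text
scene
-0.19 212 y [-0.022 -0.013] z [-0.039  0.017] min|z| 0.0
-0.18 289 y [-0.023 -0.009] z [-0.04   0.017] min|z| 0.0
-0.17 1982 y [-0.031  0.029] z [-0.093  0.094] min|z| 0.0
-0.16 889 y [-0.032  0.019] z [-0.091  0.093] min|z| 0.0
-0.15 661 y [-0.033  0.015] z [-0.09  0.09] min|z| 0.0
-0.14 808 y [-0.033  0.024] z [-0.083  0.085] min|z| 0.0
-0.13 192 y [-0.033  0.002] z [-0.085  0.086] min|z| 0.003
-0.12 13 y [-0.029  0.012] z [-0.083  0.049] min|z| 0.022
-0.11 49 y [-0.013  0.002] z [-0.036  0.037] min|z| 0.022
-0.1 151 y [-0.013  0.009] z [-0.035  0.036] min|z| 0.017
-0.09 117 y [-0.013  0.003] z [-0.035  0.036] min|z| 0.018
-0.08 110 y [-0.012  0.009] z [-0.034  0.034] min|z| 0.018
-0.07 101 y [-0.012  0.003] z [-0.033  0.034] min|z| 0.018
-0.06 95 y [-0.012  0.003] z [-0.032  0.033] min|z| 0.018
-0.05 88 y [-0.012  0.008] z [-0.031  0.032] min|z| 0.018
-0.04 64 y [-0.012  0.006] z [-0.03   0.031] min|z| 0.018
-0.03 5 y [-0.008  0.004] z [-0.026  0.027] min|z| 0.018
side
-0.19 330 y [-0.019  0.024] z [-0.042  0.016] min|z| 0.0
-0.18 336 y [-0.019  0.024] z [-0.042  0.017] min|
[... 829 characters left out ...]
2957 y [0.017 0.033] z [-0.048  0.047] min|z| 0.02
-0.14 24015 y [0.009 0.033] z [-0.065  0.065] min|z| 0.0
-0.13 6832 y [-0.008  0.033] z [-0.08   0.079] min|z| 0.021
-0.12 823 y [-0.012  0.016] z [-0.026  0.025] min|z| 0.022
-0.11 1137 y [-0.01   0.013] z [-0.029  0.028] min|z| 0.022
-0.1 2778 y [-0.004  0.012] z [-0.035  0.034] min|z| 0.018
-0.09 1906 y [-0.008  0.012] z [-0.035  0.034] min|z| 0.018
-0.08 1481 y [-0.009  0.012] z [-0.034  0.033] min|z| 0.018
-0.07 1169 y [-0.008  0.011] z [-0.033  0.032] min|z| 0.018
-0.06 945 y [-0.009  0.011] z [-0.032  0.031] min|z| 0.018
-0.05 734 y [-0.008  0.011] z [-0.031  0.031] min|z| 0.018
-0.04 458 y [-0.009  0.011] z [-0.03  0.03] min|z| 0.018
```

The whole gripper sits about 30 mm further back than the reported TCP: the tips are at tool x = -0.031 and the body starts at -0.118. I'll take true tip z = reported z + 0.030, so I'll back off and go 30 mm lower.

Emit:
send_rows([
  {"tx":-0.1,"ty":0.5,"tz":0,"twist":0},
  {"tx":-0.1,"ty":1.0,"tz":0,"twist":0},
  {"tx":0,"ty":1.33,"tz":0,"twist":0},
  {"tx":0,"ty":1.33,"tz":0,"twist":0},
  {"tx":0.4,"ty":1.33,"tz":0,"twist":0},
  {"tx":0.8,"ty":1.33,"tz":0,"twist":0},
  {"tx":1.2,"ty":1.33,"tz":0,"twist":0},
  {"tx":1.2,"ty":1.33,"tz":0,"twist":0},
])

```text
time_s: 5.03
eef_pos: [0.5276, -0.0445, 0.0427]
ee_rot: [[-0.002, -0.981, 0.195], [-0.003, 0.195, 0.981], [-1.0, 0.001, -0.003]]
ft_force: [-0.8, -0.0, 0.1]
width: 0.399
```

Run:
```python
from h import *
from cell import robot
plan([.529,-.044,.043],-11.4)
c=robot.capture('side'); W=cloud(c);X,Y,Z=W[...,0],W[...,1],W[...,2]
cv2.imwrite('pics/z5.png',cv2.resize(c['img'][170:340,270:440,::-1],None,fx=3,fy=3))
```

```text
t 5.025 pos [ 0.5276 -0.0445  0.0427] hd -11.22 F [-0.8 -0.   0.1] w 0.3985941749794049
tx ty tz [-0.01 -0.05  0.03] twist 0.018
```

View pics/z5.png

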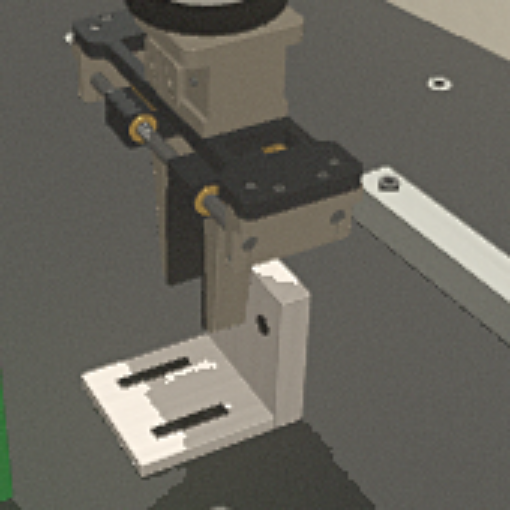

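The tips are now behind the foot, level with its bores. I'll push slowly.

Emit:
send_rows([
  {"tx":0,"ty":-0.3,"tz":0,"twist":0},
  {"tx":0,"ty":-0.5,"tz":0,"twist":0},
  {"tx":0,"ty":-0.65,"tz":0,"twist":0},
  {"tx":0,"ty":-0.8,"tz":0,"twist":0},
  {"tx":0,"ty":-0.95,"tz":0,"twist":0},
  {"tx":0,"ty":-1.1,"tz":0,"twist":0},
  {"tx":0,"ty":-1.25,"tz":0,"twist":0},
  {"tx":0,"ty":-1.4,"tz":0,"twist":0},
])

```text
time_s: 6.08
eef_pos: [0.5629, -0.0514, 0.0434]
ee_rot: [[-0.0, -0.981, 0.195], [-0.003, 0.195, 0.981], [-1.0, -0.0, -0.003]]
ft_force: [-1.1, 0.9, 2.1]
width: 0.4
```

Run:
```python
from h import *
from cell import robot
plan([.529,-.044,.043],-11.4)
c=robot.capture('side'); W=cloud(c);X,Y,Z=W[...,0],W[...,1],W[...,2]
cv2.imwrite('pics/z6.png',cv2.resize(c['img'][170:340,270:440,::-1],None,fx=3,fy=3))
```

```text
t 6.075 pos [ 0.5629 -0.0514  0.0434] hd -11.22 F [-1.1  0.9  2.1] w 0.400423743631016
tx ty tz [0.02 1.39 0.03] twist 0.018
```

View pics/z6.png

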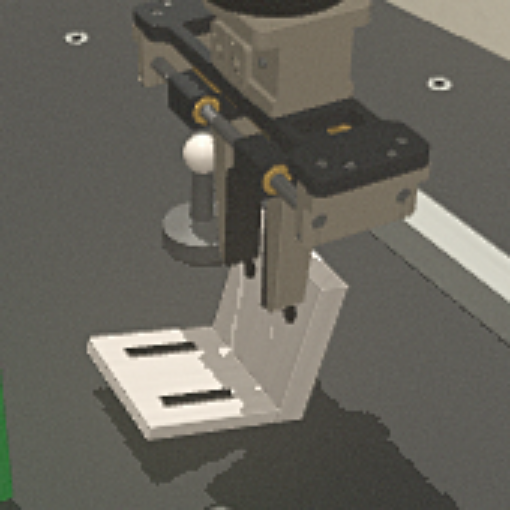

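It's rolling about the heel with no slip, so I'll keep going.

Emit:
send_rows([
  {"tx":0,"ty":-0.15,"tz":0,"twist":0},
  {"tx":0,"ty":-0.3,"tz":0,"twist":0},
  {"tx":0,"ty":-0.45,"tz":0,"twist":0},
  {"tx":0,"ty":-0.6,"tz":0,"twist":0},
  {"tx":0,"ty":-0.75,"tz":0,"twist":0},
  {"tx":0,"ty":-0.85,"tz":0,"twist":0},
  {"tx":0,"ty":-0.95,"tz":0,"twist":0},
  {"tx":0,"ty":-1.05,"tz":0,"twist":0},
])

```text
time_s: 7.12
eef_pos: [0.5895, -0.0567, 0.0435]
ee_rot: [[0.001, -0.981, 0.195], [-0.003, 0.195, 0.981], [-1.0, -0.001, -0.003]]
ft_force: [-0.6, 0.5, 0.2]
width: 0.402
```

Run:
```python
from h import *
from cell import robot
plan([.529,-.044,.043],-11.4)
c=robot.capture('side'); W=cloud(c);X,Y,Z=W[...,0],W[...,1],W[...,2]
cv2.imwrite('pics/z7.png',cv2.resize(c['img'][170:340,270:440,::-1],None,fx=3,fy=3))
```

```text
t 7.125 pos [ 0.5895 -0.0567  0.0435] hd -11.22 F [-0.6  0.5  0.2] w 0.4020130310287035
tx ty tz [0.02 2.47 0.03] twist 0.018
```

View pics/z7.png

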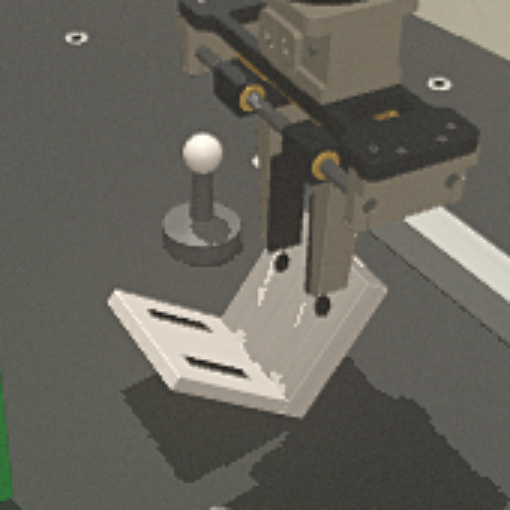

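Emit:
send_rows([
  {"tx":0,"ty":-0.12,"tz":0,"twist":0},
  {"tx":0,"ty":-0.24,"tz":0,"twist":0},
  {"tx":0,"ty":-0.36,"tz":0,"twist":0},
  {"tx":0,"ty":-0.48,"tz":0,"twist":0},
  {"tx":0,"ty":-0.6,"tz":0,"twist":0},
  {"tx":0,"ty":-0.6,"tz":0,"twist":0},
  {"tx":0,"ty":-0.6,"tz":0,"twist":0},
  {"tx":0,"ty":-0.6,"tz":0,"twist":0},
])

```text
time_s: 8.18
eef_pos: [0.6045, -0.0597, 0.0436]
ee_rot: [[0.001, -0.981, 0.195], [-0.003, 0.195, 0.981], [-1.0, -0.002, -0.003]]
ft_force: [0.2, -0.2, 0.4]
width: 0.397
```

Run:
```python
from h import *
from cell import robot
plan([.529,-.044,.043],-11.4)
c=robot.capture('side'); W=cloud(c);X,Y,Z=W[...,0],W[...,1],W[...,2]
cv2.imwrite('pics/z8.png',cv2.resize(c['img'][170:340,270:440,::-1],None,fx=3,fy=3))
```

```text
t 8.175 pos [ 0.6045 -0.0597  0.0436] hd -11.22 F [ 0.2 -0.2  0.4] w 0.3967715363965225
tx ty tz [0.02 3.08 0.03] twist 0.018
```

View pics/z8.png

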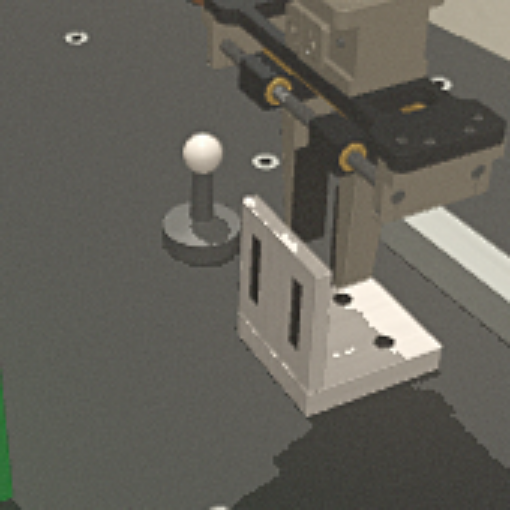

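The plate now stands on its foot. I'll lift straight up clear of it.

Emit:
send_rows([
  {"tx":-0.8,"ty":0,"tz":0,"twist":0},
  {"tx":-2,"ty":0,"tz":0,"twist":0},
  {"tx":-3.2,"ty":0,"tz":0,"twist":0},
  {"tx":-4,"ty":0.5,"tz":0,"twist":0},
  {"tx":-4,"ty":2,"tz":0,"twist":0},
  {"tx":-4,"ty":3.5,"tz":0,"twist":-0.2},
  {"tx":-4,"ty":4.5,"tz":0,"twist":-0.5},
  {"tx":-4,"ty":4.5,"tz":0,"twist":-0.5},
])

```text
time_s: 9.22
eef_pos: [0.4934, -0.0371, 0.1449]
ee_rot: [[0.003, -0.994, 0.108], [-0.003, 0.108, 0.994], [-1.0, -0.003, -0.002]]
ft_force: [0.6, 0.3, -0.3]
width: 0.402
```

```bash
cat > meas.py <<'E'
from h import *
from cell import robot
import sys
tag=sys.argv[1]
def pose(c,n):
    W=cloud(c);X,Y,Z=W[...,0],W[...,1],W[...,2]
    img=c['img'].astype(int)
    m=(X>.5)&(X<.8)&(Y<.045)&(Y>-.16)
    for lo,hi,nm in((.096,.105,'walltop'),(.014,.022,'foottop'),(.028,.035,'bartop')):
        p=W[(m if nm!='bartop' else (X>.67)&(X<.77)&(Y>-.28)&(Y<.05))&(Z>lo)&(Z<hi)]
        if len(p)>10:
            if nm=='foottop':
                sel=p
            print(n,nm,len(p),'zmed',np.median(p[:,2]).round(4),rect(p))
for n in('scene','side'):
    c=robot.capture(n); cv2.imwrite(f'pics/{n}{tag}.png',c['img'][:,:,::-1]); np.savez(f'{n}{tag}.npz',**c); pose(c,n)
E
python3 meas.py 9; python3 -c "
from h import *
plan([.5,-.03,.1],-6.5)"
```

```text
scene walltop 303 zmed 0.0992 (((579.0262451171875, -52.84507751464844), (79.77787780761719, 13.475173950195312), 79.16807556152344), [[564.9000244140625, -90.80000305175781], [578.0999755859375, -93.30000305175781], [593.0999755859375, -14.899999618530273], [579.9000244140625, -12.399999618530273]])
scene foottop 2522 zmed 0.0177 (((659.9169311523438, -54.26713562011719), (194.36981201171875, 163.86224365234375), 83.37825012207031), [[567.2999877929688, -141.39999389648438], [730.0999755859375, -160.3000030517578], [752.5, 32.79999923706055], [589.7000122070312, 51.70000076293945]])
scene bartop 3196 zmed 0.0298 (((718.9813842773438, -114.17036437988281), (299.5107421875, 32.50263595581055), 83.32488250732422), [[685.4000244140625, -261.0], [717.7000122070312, -264.79998779296875], [752.5, 32.70000076293945], [720.2000122070312, 36.5]])
side walltop 235 zmed 0.0996 (((578.6344604492188, -53.64433288574219), (79.51956939697266, 11.580351829528809), 79.78977966308594), [[565.9000244140625, -91.69999694824219], [577.2999877929688, -93.80000305175781], [591.4000244140625, -15.5], [580.0, -13.5]])
side foottop 1319 zmed 0.018 (((641.8955688476562, -54.14911651611328), (196.77040100097656, 141.9700469970703), 83.1614761352539), [[559.7000122070312, -143.39999389648438], [700.7000122070312, -160.3000030517578], [724.0999755859375, 35.099998474121094], [583.0999755859375, 52.0]])
side bartop 1942 zmed 0.0301 (((718.1409912109375, -114.58061218261719), (299.7726135253906, 32.90127182006836), 83.47038269042969), [[684.7999877929688, -261.6000061035156], [717.4000244140625, -265.3999938964844], [751.5, 32.5], [718.7999877929688, 36.20000076293945]])
t 9.325 pos [ 0.4954 -0.0375  0.1447] hd -6.27 F [ 1.  -0.4 -0.6] w 0.4008088602741131
tx ty tz [ 1.79 -0.14  0.32] twist 0.023
```

View pics/side9.png

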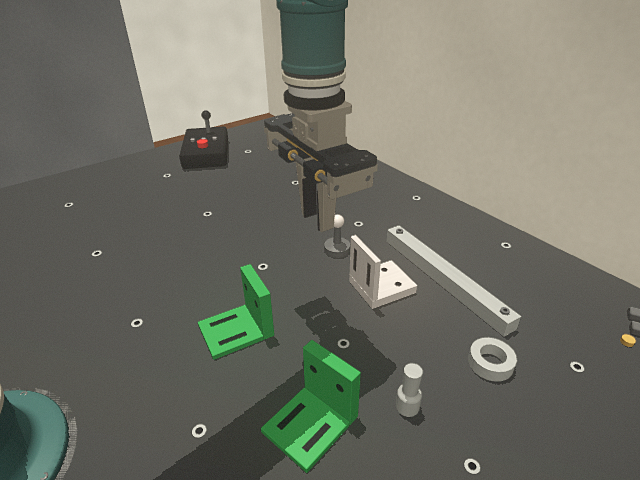

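View pics/scene9.png

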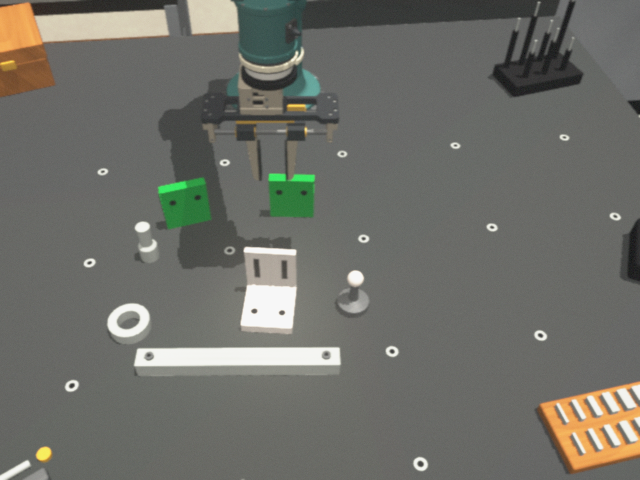

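The plate stands with its wall top at z = 0.099 and a heading of about -10.5°, against -6.5° for the bar. The gap to the bar is about 46 mm. Now I'll lower behind the wall, aligned with the bar normal, to a true tip height of about 0.022.

```bash
python3 -c "
from h import *
plan([.530,-.047,-.008],-6.5)"
```

```text
t 9.325 pos [ 0.4954 -0.0375  0.1447] hd -6.27 F [ 1.  -0.4 -0.6] w 0.4008088602741131
tx ty tz [ 6.12 -1.39 -0.21] twist 0.023
```

Emit:
send_rows([
  {"tx":1,"ty":-0.5,"tz":-0.1,"twist":0},
  {"tx":2,"ty":-1,"tz":-0.2,"twist":0.02},
  {"tx":3,"ty":-1.39,"tz":-0.21,"twist":0.02},
  {"tx":4,"ty":-1.39,"tz":-0.21,"twist":0.02},
  {"tx":4.8,"ty":-1.39,"tz":-0.21,"twist":0.02},
  {"tx":5.4,"ty":-1.39,"tz":-0.21,"twist":0.02},
  {"tx":5.7,"ty":-1.39,"tz":-0.21,"twist":0.02},
  {"tx":5.7,"ty":-1.39,"tz":-0.21,"twist":0.02},
])

```text
time_s: 10.32
eef_pos: [0.5301, -0.0472, 0.0022]
ee_rot: [[0.004, -0.994, 0.113], [-0.003, 0.113, 0.994], [-1.0, -0.004, -0.003]]
ft_force: [-0.2, -0.5, 0.3]
width: 0.399
```

Run:
```python
from h import *
from cell import robot
plan([.530,-.047,-.008],-6.5)
o=robot.get_obs();c=robot.capture('side'); W=cloud(c);
cv2.imwrite('pics/z10.png',cv2.resize(c['img'][170:340,270:440,::-1],None,fx=3,fy=3))
P=(W.reshape(-1,3)-o['eef_pos'])@np.array(o['ee_rot'])
q=P[(abs(P[:,1])<.02)&(abs(P[:,2])<.05)&(P[:,0]<-.0)]
h,e=np.histogram(q[:,0],bins=np.arange(-.06,.0,.004));print(h,e.round(3))
```

```text
t 10.325 pos [ 0.5301 -0.0472  0.0022] hd -6.48 F [-0.2 -0.5  0.3] w 0.39898592848640946
tx ty tz [0.41 0.01 0.01] twist 0.002
[52 46 54 51 46 50 31  6  0  0  0  0  0  0] [-0.06  -0.056 -0.052 -0.048 -0.044 -0.04  -0.036 -0.032 -0.028 -0.024
 -0.02  -0.016 -0.012 -0.008 -0.004]
```

View pics/z10.png

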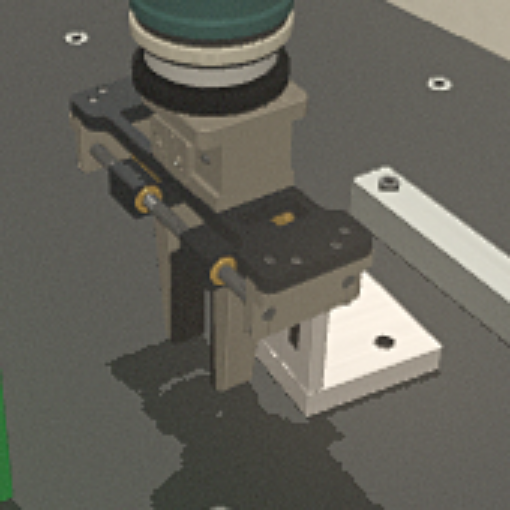

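The fingers are behind the wall with the tips about 31 mm up. I'll lower 8 mm more and begin pushing.

Emit:
send_rows([
  {"tx":0.35,"ty":0,"tz":0,"twist":0},
  {"tx":0.35,"ty":-0.4,"tz":0,"twist":0},
  {"tx":0.35,"ty":-0.7,"tz":0,"twist":0},
  {"tx":0.35,"ty":-0.9,"tz":0,"twist":0},
  {"tx":0.35,"ty":-1.1,"tz":0,"twist":0},
  {"tx":0.35,"ty":-1.3,"tz":0,"twist":0},
  {"tx":0.35,"ty":-1.5,"tz":0,"twist":0},
  {"tx":0.35,"ty":-1.7,"tz":0,"twist":0},
])

```text
time_s: 11.38
eef_pos: [0.572, -0.0521, -0.0062]
ee_rot: [[0.003, -0.994, 0.113], [-0.003, 0.113, 0.994], [-1.0, -0.003, -0.003]]
ft_force: [-2.3, -0.7, 0.6]
width: 0.399
```

Run:
```python
from h import *
from cell import robot
plan([.530,-.047,-.008],-6.5)
c=robot.capture('side'); cv2.imwrite('pics/z11.png',cv2.resize(c['img'][170:340,270:440,::-1],None,fx=3,fy=3))
```

```text
t 11.375 pos [ 0.572  -0.0521 -0.0062] hd -6.49 F [-2.3 -0.7  0.6] w 0.39902164928640693
tx ty tz [0.07 1.69 0.01] twist 0.001
```

View pics/z11.png

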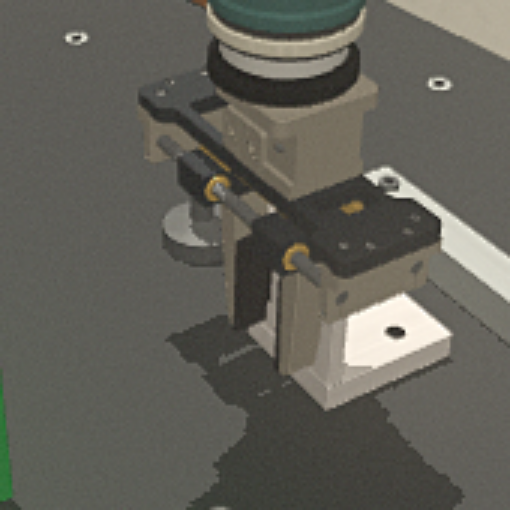

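It's sliding on contact at 2.3 N, with about 34 mm left. I'll go on.

Emit:
send_rows([
  {"tx":0,"ty":-0.15,"tz":0,"twist":0},
  {"tx":0,"ty":-0.3,"tz":0,"twist":0},
  {"tx":0,"ty":-0.45,"tz":0,"twist":0},
  {"tx":0,"ty":-0.6,"tz":0,"twist":0},
  {"tx":0,"ty":-0.75,"tz":0,"twist":0},
  {"tx":0,"ty":-0.9,"tz":0,"twist":0},
  {"tx":0,"ty":-1.0,"tz":0,"twist":0},
  {"tx":0,"ty":-1.1,"tz":0,"twist":0},
])

```text
time_s: 12.42
eef_pos: [0.6005, -0.0551, -0.006]
ee_rot: [[0.004, -0.994, 0.113], [-0.003, 0.113, 0.994], [-1.0, -0.004, -0.003]]
ft_force: [-3.3, 0.5, 1.4]
width: 0.396
```

```bash
python3 meas.py 12 | grep -v foottop
python3 - <<'E'
from h import *
plan([.530,-.047,-.008],-6.5)
a=cv2.imread('pics/side12.png')[170:340,300:470]; b=cv2.imread('pics/scene12.png')[220:390,180:350]
cv2.imwrite('pics/z12.png',cv2.resize(np.hstack([a,b]),None,fx=2.3,fy=2.3,interpolation=cv2.INTER_CUBIC))
E
```

```text
scene walltop 294 zmed 0.0994 (((616.2056884765625, -57.658042907714844), (78.46696472167969, 14.068245887756348), 82.36202239990234), [[604.0, -95.5999984741211], [618.0, -97.5], [628.4000244140625, -19.700000762939453], [614.4000244140625, -17.799999237060547]])
scene bartop 3221 zmed 0.0299 (((719.0054321289062, -113.92681884765625), (298.8143310546875, 32.440757751464844), 83.24551391601562), [[685.2999877929688, -260.3999938964844], [717.5, -264.20001220703125], [752.7000122070312, 32.5], [720.5, 36.400001525878906]])
side walltop 72 zmed 0.1001 (((603.9192504882812, -57.23845291137695), (73.71622467041016, 30.096508026123047), 83.17095184326172), [[584.5999755859375, -92.0], [614.5, -95.5999984741211], [623.2000122070312, -22.399999618530273], [593.4000244140625, -18.899999618530273]])
side bartop 1446 zmed 0.0302 (((713.1796264648438, -160.4468231201172), (208.52578735351562, 32.52223587036133), 83.40115356445312), [[685.0, -262.20001220703125], [717.4000244140625, -265.8999938964844], [741.2999877929688, -58.70000076293945], [709.0, -55.0]])
t 12.525 pos [ 0.601  -0.0552 -0.006 ] hd -6.48 F [-2.3  0.7 -1.9] w 0.399003954148075
tx ty tz [0.07 2.86 0.01] twist 0.002
```

View pics/z12.png

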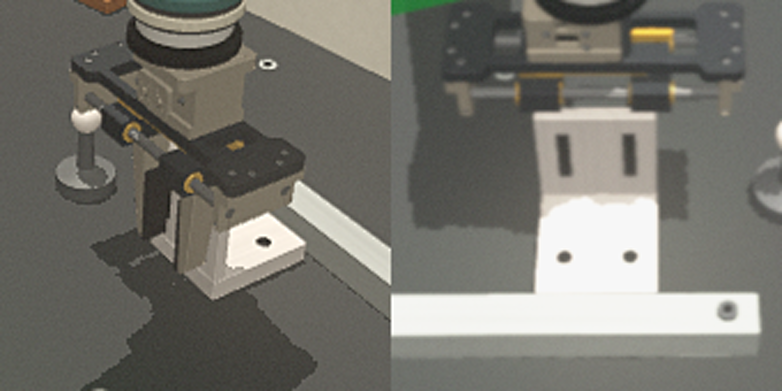

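It's nearly there, with about 6 mm left. The last part will be gentle.

Emit:
send_rows([
  {"tx":0,"ty":-0.05,"tz":0,"twist":0},
  {"tx":0,"ty":-0.1,"tz":0,"twist":0},
  {"tx":0,"ty":-0.14,"tz":0,"twist":0},
  {"tx":0,"ty":-0.18,"tz":0,"twist":0},
  {"tx":0,"ty":-0.22,"tz":0,"twist":0},
  {"tx":0,"ty":-0.26,"tz":0,"twist":0},
])

```text
time_s: 13.28
eef_pos: [0.6075, -0.056, -0.0059]
ee_rot: [[0.005, -0.994, 0.113], [-0.003, 0.113, 0.994], [-1.0, -0.005, -0.003]]
ft_force: [-4.2, 1.1, 1.2]
width: 0.399
```

Emit:
send_rows([
  {"tx":0,"ty":-0.03,"tz":0,"twist":0},
  {"tx":0,"ty":-0.06,"tz":0,"twist":0},
  {"tx":0,"ty":-0.09,"tz":0,"twist":0},
])

```text
time_s: 13.65
eef_pos: [0.6089, -0.0561, -0.0059]
ee_rot: [[0.003, -0.994, 0.113], [-0.003, 0.113, 0.994], [-1.0, -0.004, -0.003]]
ft_force: [-7.3, 0.2, 4.9]
width: 0.399
```

Emit:
send_rows([
  {"tx":0,"ty":-0.04,"tz":0,"twist":0},
  {"tx":0,"ty":-0.08,"tz":0,"twist":0},
  {"tx":0,"ty":-0.08,"tz":0,"twist":0},
])

```text
time_s: 14.02
eef_pos: [0.6087, -0.0559, -0.0058]
ee_rot: [[-0.001, -0.994, 0.113], [-0.002, 0.113, 0.994], [-1.0, 0.001, -0.002]]
ft_force: [-10.2, 1.7, 7.3]
width: 0.399
```

```bash
python3 meas.py 13 | grep -v foottop
python3 - <<'E'
from h import *
plan([.530,-.047,-.008],-6.5)
a=cv2.imread('pics/side13.png')[170:340,300:470]; b=cv2.imread('pics/scene13.png')[220:390,180:350]
cv2.imwrite('pics/z13.png',cv2.resize(np.hstack([a,b]),None,fx=2.3,fy=2.3,interpolation=cv2.INTER_CUBIC))
E
```

```text
scene walltop 308 zmed 0.0995 (((624.2977294921875, -58.96604919433594), (79.19341278076172, 14.451918601989746), 83.53007507324219), [[612.7000122070312, -97.5], [627.0, -99.0999984741211], [635.9000244140625, -20.399999618530273], [621.5999755859375, -18.799999237060547]])
scene bartop 3146 zmed 0.0299 (((719.147216796875, -114.06477355957031), (299.2213134765625, 32.70893096923828), 83.21397399902344), [[685.2000122070312, -260.70001220703125], [717.7000122070312, -264.6000061035156], [753.0999755859375, 32.599998474121094], [720.5999755859375, 36.400001525878906]])
side walltop 81 zmed 0.1001 (((612.276611328125, -58.49626541137695), (72.83428955078125, 31.403732299804688), 83.24041748046875), [[592.4000244140625, -92.80000305175781], [623.5999755859375, -96.5], [632.2000122070312, -24.200000762939453], [601.0, -20.5]])
side bartop 1426 zmed 0.0301 (((712.7384643554688, -163.64491271972656), (201.7605438232422, 32.96654510498047), 83.44290161132812), [[684.7999877929688, -262.0], [717.5999755859375, -265.70001220703125], [740.5999755859375, -65.30000305175781], [707.9000244140625, -61.5]])
t 14.125 pos [ 0.6086 -0.0559 -0.0058] hd -6.5 F [-11.    1.3   6.9] w 0.39876235807867383
tx ty tz [ 0.09  3.17 -0.  ] twist 0.0
```

View pics/z13.png

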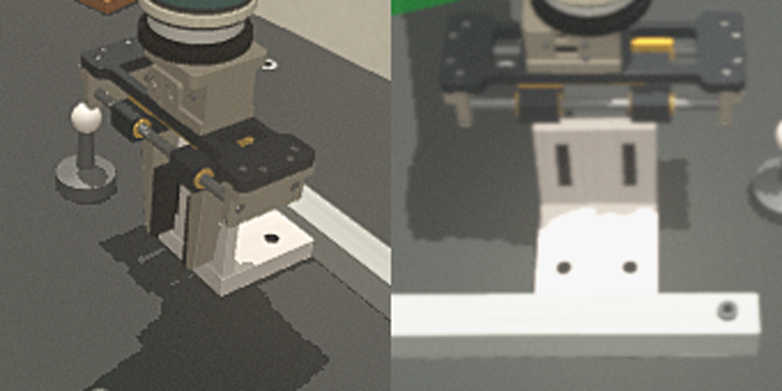

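It's stalled against the bar at 10 N, and the wall heading equals the bar's at -6.5°. I'll back away, rise and check.

Emit:
send_rows([
  {"tx":0,"ty":0.1,"tz":0,"twist":0},
  {"tx":0,"ty":0.25,"tz":0,"twist":0},
  {"tx":0,"ty":0.6,"tz":0,"twist":0},
  {"tx":0,"ty":1.2,"tz":0,"twist":0},
  {"tx":0,"ty":2,"tz":0,"twist":0},
  {"tx":-1,"ty":2.5,"tz":0,"twist":0},
  {"tx":-3,"ty":3,"tz":0,"twist":0},
  {"tx":-5,"ty":3,"tz":0,"twist":0},
])

```text
time_s: 15.12
eef_pos: [0.5329, -0.0471, 0.1203]
ee_rot: [[-0.002, -0.994, 0.113], [-0.002, 0.113, 0.994], [-1.0, 0.002, -0.002]]
ft_force: [0.8, 0.5, 0.3]
width: 0.399
```

Emit:
send_rows([
  {"tx":-1.5,"ty":0.5,"tz":0,"twist":0},
  {"tx":-2,"ty":1,"tz":0,"twist":0},
  {"tx":-2,"ty":1,"tz":0,"twist":0},
  {"tx":-2,"ty":1,"tz":0,"twist":0},
])

```text
time_s: 15.62
eef_pos: [0.5075, -0.044, 0.169]
ee_rot: [[-0.004, -0.994, 0.113], [-0.002, 0.113, 0.994], [-1.0, 0.004, -0.003]]
ft_force: [0.4, 0.7, 0.2]
width: 0.397
```

```bash
python3 meas.py 14 | grep -v foottop
python3 - <<'E'
from h import *
plan([.530,-.047,-.008],-6.5)
n=np.array([np.cos(np.radians(-6.5)),np.sin(np.radians(-6.5))]); t=np.array([-n[1],n[0]])
for s in('scene','side'):
    c=np.load(s+'14.npz'); W=cloud(c); X,Y,Z=W[...,0],W[...,1],W[...,2]
    m=(Z>.03-.0025)&(Z<.03+.003)&(X>.67)&(X<.77)&(Y>-.28)&(Y<.05); p=W[m][:,:2]
    r=cv2.minAreaRect((p*1000).astype(np.float32)); print(s)
    o=np.array([702.5,-112.5])/1000
    a=(W[...,:2]-o)@n; b=(W[...,:2]-o)@t
    # foot-top far edge vs bar near edge per strip along bar
    for lo in np.arange(.01,.1,.01):
        q=(b>lo)&(b<lo+.01)&(a>-.12)&(a<.06)
        f=a[q&(abs(Z-.018)<.003)]; g=a[q&(abs(Z-.03)<.003)]
        print(round(lo,2),len(f),'foot a',np.percentile(f,[2,98]).round(4) if len(f)>5 else '', 'bar a',np.percentile(g,[2,98]).round(4) if len(g)>5 else '')
a=cv2.imread('pics/side14.png')[170:340,300:470]; b=cv2.imread('pics/scene14.png')[220:390,180:350]
cv2.imwrite('pics/z14.png',cv2.resize(np.hstack([a,b]),None,fx=2.3,fy=2.3,interpolation=cv2.INTER_CUBIC))
E
```

```text
scene walltop 361 zmed 0.0992 (((624.2003784179688, -58.991615295410156), (79.29953002929688, 13.900193214416504), 84.10520935058594), [[613.2000122070312, -97.69999694824219], [627.0, -99.0999984741211], [635.2000122070312, -20.299999237060547], [621.4000244140625, -18.799999237060547]])
scene bartop 3197 zmed 0.0299 (((719.188232421875, -114.03627014160156), (299.32421875, 33.08476257324219), 83.32817077636719), [[685.4000244140625, -260.79998779296875], [718.2000122070312, -264.6000061035156], [753.0, 32.70000076293945], [720.0999755859375, 36.5]])
side walltop 230 zmed 0.0996 (((624.0350952148438, -60.100990295410156), (79.39722442626953, 11.57119083404541), 83.24224090576172), [[613.5999755859375, -98.80000305175781], [625.0999755859375, -100.19999694824219], [634.5, -21.399999618530273], [623.0, -20.0]])
side bartop 1944 zmed 0.0301 (((718.6265869140625, -114.84226989746094), (299.25164794921875, 32.80086898803711), 83.53339385986328), [[685.5, -261.70001220703125], [718.0999755859375, -265.3999938964844], [751.7999877929688, 32.0], [719.2000122070312, 35.70000076293945]])
t 15
[... 461 characters left out ...]
0.0797  0.0312]
0.07 263 foot a [-0.0795  0.031 ] bar a [-0.0807  0.0313]
0.08 117 foot a [-0.078   0.0315] bar a [-0.079   0.0317]
0.09 17 foot a [0.0291 0.032 ] bar a [0.0018 0.0312]
side
0.01 159 foot a [-0.0882  0.0018] bar a [-0.0888  0.0299]
0.02 145 foot a [-0.0885  0.0023] bar a [-0.0889  0.0297]
0.03 118 foot a [-0.0887  0.0029] bar a [-0.089   0.0307]
0.04 95 foot a [-0.0888  0.0028] bar a [-0.0886  0.0305]
0.05 69 foot a [-0.0882  0.003 ] bar a [-0.0882  0.0298]
0.06 54 foot a [-0.0888  0.0017] bar a [-0.0886  0.0306]
0.07 41 foot a [-0.0886  0.0035] bar a [-0.0886  0.0301]
0.08 14 foot a [-0.088   0.0034] bar a [-0.0783  0.0306]
0.09 8 foot a [0.0018 0.003 ] bar a [0.0013 0.0293]
```

View pics/z14.png

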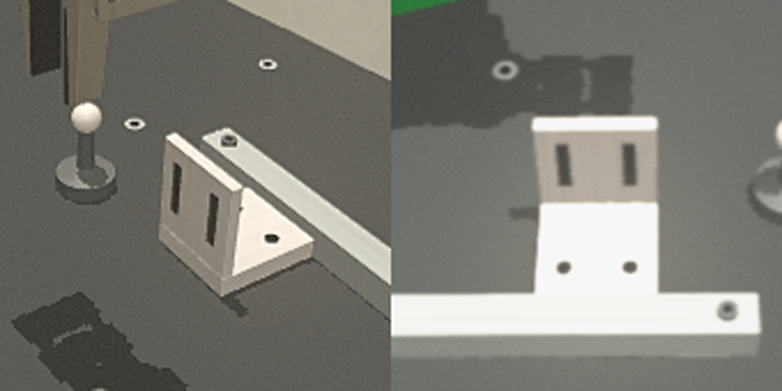

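In both views the foot is flush: the heel face is a uniform 89–90 mm from the bar face along its width. I'll check the bystanders and hand in.

Run:
```python
from h import *
from cell import robot
B={'sphere':(.626,.075),'ring':(.627,-.28),'plug':(.478,-.257)}
for s in('scene','side'):
    A=[cloud(np.load(f'{s}{k}.npz')) for k in('0','14')]
    for n,(x,y) in B.items():
        print(s,n,*[np.mean(W[(np.hypot(W[...,0]-x,W[...,1]-y)<.045)&(W[...,2]>.008)&(W[...,2]<.085)],0).round(4) for W in A])
print(robot.close_job())
```

```text
scene sphere [0.6302 0.0737 0.0318] [0.6302 0.0737 0.0317]
scene ring [ 0.6297 -0.2789  0.0193] [ 0.6292 -0.279   0.0194]
scene plug [ 0.4846 -0.255   0.0442] [ 0.4846 -0.2549  0.0441]
side sphere [0.6184 0.0715 0.0374] [0.62   0.0688 0.0335]
side ring [ 0.622  -0.283   0.0193] [ 0.6221 -0.283   0.0193]
side plug [ 0.4723 -0.2615  0.0456] [ 0.4723 -0.2615  0.0457]
the job is handed in; nothing more can be done
None
```

I rolled the plate over its heel with a slow push high on the foot, and it fell onto its foot by itself. I then pushed it low on the wall with two spread fingers, square to the bar, until it stalled at about 10 N. After that I backed off clear of everything and handed in at about 15.7 s of the 51 s allowed.

**Last checks:**
- **Upright:** the wall top measured about 0.099–0.100 m high.
- **Square to the bar:** the plate's heading was between -5.9° and -6.8° and the bar's between -6.5° and -6.7°.
- **Flush:** the heel face is 89–90 mm from the bar face, even along its width. That leaves about 1 mm or less of gap, which is inside the roughly 2 mm camera calibration.
- **Bystanders:** the ring and plug gauges are unmoved in both views, to within 0.5 mm. The sphere is unmoved in the scene view. In the side view its mean shifted about 3 mm sideways and 4 mm in height. I put that down to the plate or gripper now sharing part of its view, since nothing came near it.

**What disagreed:** the fingers really end about 30 mm short of the reported TCP. My first push therefore passed over the foot without touching it. I measured the offset with all three cameras and allowed for it from then on.

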